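# Lock a press roller by its axle flat in the V-jig and push its cap home

## Robot

A 6-joint arm with a two-finger parallel gripper is mounted at the origin on a cart in front of the work surface, level with it; the furniture and walls round the work are solid. World frame = base frame: x ahead of the robot, y to its left, z up, the work surface at z = 0. Lengths are in m, angles in rad, forces in N, time in s.
With the tool pointing down it reaches from about 0.375 to 0.975 m from the base axis. Payload 3.8 kg.
Tool frame: the origin (TCP) lies midway between the tips of the shut fingers; the grasp point (between the pads) lies 19 mm behind it; z points along the fingers, y is the direction in which the jaws open and shut (so a half turn about z gives the same grasp; the last joint's range is limited). The gripper opens to 85 mm and grips with 20 to 120 N. Pads are 22 mm wide; open, the fingers measure 114 mm over their backs; the gripper's body (76 mm by 85 mm) begins 54 mm behind the grasp point. The pads swing forward as they close: fully open they stand 13 mm farther back than shut.
Start: joints at [1.088, 0.264, 1.604, -0, 1.274, -0.037], TCP at [0.291, 0.609, 0.231] pointing down, gripper open.
Joint ranges: [-2.63, 2.63], [-0.94, 2.18], [0.31, 2.57], [-1.31, 4.45], [0, 2.66], [-2.55, 2.55]. Speed limits (rad/s): [2.57, 2.57, 3.14, 3.14, 3.14, 3.14].

## Interface

Orientations are given as a rotation vector (axis times angle).
In Python, from workcell import bot gives the robot as it stands.
- The arm moves only by the tool arm_command, never from a script. Its argument "targets" is text: rows parted by semicolons, each of 7 numbers parted by spaces: the shift along the tool's x, y, z in mm, then the turn, a rotation vector about the tool's x, y, z in degrees, then the opening, from 0 (shut) to 1 (fully open). A call has 1 to 10 rows; each row is the pose to reach, as a shift and turn from the pose commanded when the call began, along the tool's axes at that moment; what a row does not reach only later rows make up. A row lasts 1/12 s, in which the tool goes at most 41.7 mm and 7.16 degrees, less where a joint would pass 70% of its speed; a pose out of reach is approached as far as the arm can. A call with a gripper value outside its range is refused whole. The fingers move at their own pace and stop on an object; "newtons" is the grip in N (left out, the last holds). Time passes only in rows, so rows that repeat a pose let the fingers close. It gives the time, the measured TCP pose, the force and the opening at its end, in the units of the state.
- bot.read_state(): the state, without advancing time (a new reading comes with each control period).
- bot.read_camera(name): name is "side" or "top"; returns (picture, depth): 480x640x3 uint8, blue, green, red; 480x640 float32, m along the optical axis (not along the pixel's ray), 0 where there is no reading.
- bot.camera_params(name): a dict with "fov_y" (degrees; the focal length in pixels is half the picture's height over the tangent of half this angle, whatever the lens; pixels are square), "cx", "cy" (the principal point, pixels), "xyz" and "rotation" of the camera in the world. Camera axes: x right, y up, looking along -z (the intrinsics and any distortion apply to the point x, -y, -z); pixel columns grow to the right and rows downward; lengths in m; the calibration is good to about 2 mm. A picture is of the moment at which its call begins. camera_params takes no time and is no camera call.
- bot.finish_job(): hands the job in, once; it reports no verdict.
The state is a dict: "time": time; "q": joint angles; "joint_vel": joint speeds; "joint_torque": joint torques, N m; "tool_pos": TCP position; "tcp_rot": TCP orientation; "wrist_force": force on the tool from outside, world axes, zero at the start; "torque": the same for the moment, N m; "width": opening from 0.0 (shut) to 1.0 (fully open).
Only numpy, scipy, OpenCV 4.12 (cv2) and the standard library are available. Lean on these libraries where they do the work, as an engineer would, in place of code of your own. Each camera call takes 0.05 s, during which the arm holds its last target.

## Task

Take the one long rubber roller out of the wooden rack and lay it, cap end up, in the sloping V-groove of the jig. Roll it in the groove until you feel a flat of its axle face the steel keeper bar and it slides under, all the way down to the stop. Then let go and push the cap at its upper end straight down the axle until it is tight against the sleeve; leave the roller in the jig, and the short rollers, the jar and the white tin where they stand.

Things in the scene. Friction and masses are not known exactly. Their poses are not given: they have to be found in the camera images.
- roller: The long roller, the only one so long: black rubber sleeve, 44 mm diameter, 150 mm long, on a steel axle, about 0.4 kg, upright in one of the rack's holes, the sleeve resting on the rack. Origin: centre of the sleeve's lower face; +z along the axle to the capped end. Grip across the sleeve's top 35 mm. Cap top 172 mm above the origin while raised, 162 mm when home (flat, 23 mm wide).
- axle_foot (a point): Centre of the end of the roller's axle foot, which stands out 20 mm below the sleeve: round, 32 mm diameter, but with two opposite flats along its whole length, 20 mm apart (each 10 mm from the axis). The sleeve sits very tight on the axle, at any angle: it turns the axle with it, but no pose given here tells where the flats are.
- push_cap (a joint): Toothed push-on cap (dark steel, 36 mm wide, 12 mm high) on the axle's upper stub, sliding along the axle: 0 = only started, 10 mm off the sleeve; 0.010 m = tight against the sleeve. It needs about 13 N to move and stays where it is left.
- v_groove: Waxed 90-degree V-groove of the fixed wooden jig. z runs up along the groove, leaning 35 degrees from vertical, upper end toward the robot; x points square out of the groove, y across. Origin: where the roller's origin is when fully home (the axes then coincide), 62 mm above the bench. Flanks carry the sleeve from z = 0 to 110 mm, all below x = -8 mm. A stop at z = 0, below x = -18 mm.
- keeper (a point): Steel keeper bar across the foot of the V-groove: middle of its underside, axes as the groove's. The bar spans z = -10 to 0 mm, x = 13 to 22 mm of the groove, posts 24 mm to each side. The round foot lands on the bar (roller 20 mm short of home); with a flat turned to the bar (+x of the groove, within about 12 degrees) it slips under and the roller slides home.
- rack: Light wooden rack, fixed, 236 x 76 mm, 34 mm high, three holes 36 mm wide and 24 mm deep in a row along its x axis, 74 mm apart. Origin: centre of its underside.
- short_a: A finished short roller: sleeve 44 mm diameter, 95 mm long, cap already tight, standing in the rack. Origin: centre of the sleeve's lower face, +z to the cap. Stays in the rack.
- short_b: The other finished short roller, like short_a. Stays in the rack.
- pigment_jar: Clear jar with a black lid, 70 mm wide, 86 mm high, near the back edge. Origin: centre of its underside. Stays where it is.
- white_tin: Round white tin, 78 mm wide, 85 mm high. Origin: centre of its underside. Stays where it is.

How it is judged:
By the outcome, as a careful person would: the job done as asked, in the order asked, and still so for the second after the job is handed in, with the robot touching nothing.
It also fails if it takes over 67 s, if anything falls off the work surface, if the arm or the gripper's body presses on something with over 40 N, if the wrist force passes 120 N, or if a joint passes its speed limit or range.

## Working session

There is one attempt and no reset: what is moved stays moved. The work goes in short steps, Python scripts to look and compute and a tool call to move; the robot and the scene stay as the last step left them, time stands still between calls to the robot, and variables do not carry over. Pictures are saved under pics/ and viewed, and the job is handed in when it is done.

Besides the shell and the picture viewer there is one more tool, called after "Request:" in YAML: its name, and indented under it one key for each argument. arm_command: Moves the arm, as the interface text tells. Its arguments: {"type":"object","properties":{"targets":{"type":"string"},"newtons":{"type":"number"}},"required":["targets"]}

```bash
ls; mkdir -p pics; python3 - <<'E'
from workcell import bot
import cv2,numpy as np
print(bot.read_state())
for n in("side","top"):
    p,d=bot.read_camera(n); cv2.imwrite(f"pics/{n}0.png",p); np.save(f"{n}0.npy",d); print(n,bot.camera_params(n))
E
```

```text
pics
{'time': 0.0, 'q': array([ 1.08810801e+00,  2.64768460e-01,  1.60537462e+00,  2.37332713e-05,
        1.27370487e+00, -3.69204101e-02]), 'joint_vel': array([ 0.00198877,  0.00093756,  0.00019609, -0.00093266, -0.00076815,
       -0.00018936]), 'joint_torque': array([ 2.60794252e-03, -5.15118062e+01, -3.67304385e+01,  1.14694722e-04,
        1.28174003e-02,  9.49342706e-06]), 'tool_pos': array([0.29069337, 0.6083859 , 0.22995139]), 'tcp_rot': array([-0.6943049 , -3.06329166,  0.00341391]), 'wrist_force': array([-0.10357197, -1.47984839, -0.22508194]), 'torque': array([ 0.01698498, -0.06379804, -0.04952913]), 'width': 0.999296295919835}
side {'fov_y': 42.091461764090724, 'cx': 324.6558720233533, 'cy': 233.38038614410488, 'xyz': array([ 0.08942101, -0.09775462,  1.15720821]), 'rotation': array([ 0.4124435 , -0.29083234, -1.24680429])}
top {'fov_y': 44.923500135672015, 'cx': 331.28033672330446, 'cy': 228.21290194874558, 'xyz': array([0.43935666, 0.07085408, 1.12118961]), 'rotation': array([ 0.10680528, -0.14583151, -1.53663962])}
```

View pics/side0.png

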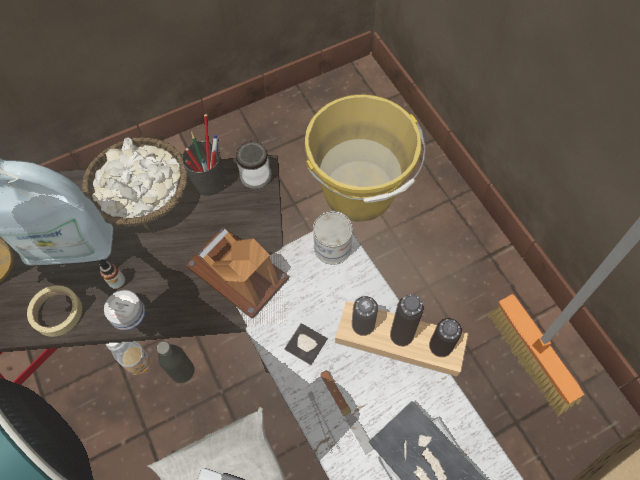

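View pics/top0.png

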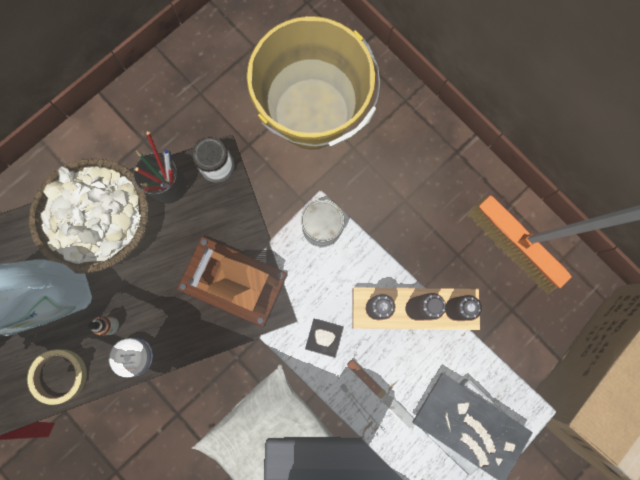

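Side view: rack with three rollers at (405,335), the middle one (406,318) long; wooden jig at (238,272); white tin at (333,236), jar at (254,165). Top view: rack at (417,308), jig at (235,280), tin at (323,221), jar at (213,158).

```bash
cat > h.py <<'E'
import numpy as np,cv2
from scipy.spatial.transform import Rotation as R
P={'side':dict(fov=42.091461764090724,cx=324.6558720233533,cy=233.38038614410488,xyz=np.array([ 0.08942101,-0.09775462,1.15720821]),r=np.array([0.4124435,-0.29083234,-1.24680429])),
'top':dict(fov=44.923500135672015,cx=331.28033672330446,cy=228.21290194874558,xyz=np.array([0.43935666,0.07085408,1.12118961]),r=np.array([0.10680528,-0.14583151,-1.53663962]))}
def cloud(n,d):
    p=P[n];f=240/np.tan(np.radians(p['fov']/2))
    v,u=np.mgrid[0:480,0:640]
    X=np.stack([(u-p['cx'])/f*d,-(v-p['cy'])/f*d,-d],-1)
    W=X@R.from_rotvec(p['r']).as_matrix().T+p['xyz']; W[d==0]=np.nan; return W
def proj(n,w):
    p=P[n];f=240/np.tan(np.radians(p['fov']/2))
    c=(np.atleast_2d(w)-p['xyz'])@R.from_rotvec(p['r']).as_matrix()
    return np.c_[p['cx']+f*c[:,0]/-c[:,2],p['cy']-f*c[:,1]/-c[:,2]]
E
python3 - <<'E'
from h import *
for n in P:
    W=cloud(n,np.load(n+'0.npy'))
    pts={'side':[(365,302),(411,300),(447,325),(350,325),(425,357),(240,290),(332,220),(252,150),(285,280),(255,310),(310,440),(300,320)],
    'top':[(382,307),(432,307),(470,307),(358,320),(235,280),(323,210),(210,150),(290,260),(340,400),(260,330),(205,255)]}[n]
    for u,v in pts: print(n,u,v,W[v,u].round(4))
    p=cv2.imread(f'pics/{n}0.png')
    a={'side':(180,220,120,110),'top':(170,225,130,110)}[n]
    x,y,w,h=a; cv2.imwrite(f'pics/{n}_jig.png',cv2.resize(p[y:y+h,x:x+w],None,fx=6,fy=5.4,interpolation=cv2.INTER_CUBIC))
    a={'side':(325,280,150,100),'top':(345,270,150,80)}[n]
    x,y,w,h=a; cv2.imwrite(f'pics/{n}_rack.png',cv2.resize(p[y:y+h,x:x+w],None,fx=5,fy=5,interpolation=cv2.INTER_CUBIC))
E
```

```text
side 365 302 [ 0.474  -0.0407  0.1427]
side 411 300 [ 0.4762 -0.1147  0.2034]
side 447 325 [ 0.4756 -0.1849  0.1404]
side 350 325 [ 0.4626 -0.02    0.0341]
side 425 357 [ 0.4448 -0.1686  0.0321]
side 240 290 [0.4661 0.2016 0.0397]
side 332 220 [0.642  0.0701 0.0827]
side 252 150 [0.7472 0.2749 0.0896]
side 285 280 [0.5228 0.1316 0.0091]
side 255 310 [0.446  0.167  0.0088]
side 310 440 [ 0.2474 -0.0093  0.0004]
side 300 320 [0.4547 0.0779 0.0013]
top 382 307 [ 0.4683 -0.0403  0.1405]
top 432 307 [ 0.4686 -0.1114  0.2073]
top 470 307 [ 0.4726 -0.189   0.1408]
top 358 320 [ 0.4463 -0.0082  0.0334]
top 235 280 [0.5097 0.2152 0.0879]
top 323 210 [0.6421 0.0633 0.0829]
top 210 150 [0.746  0.2738 0.0883]
top 290 260 [ 0.5577  0.1237 -0.0018]
top 340 400 [0.2983 0.0201 0.0026]
top 260 330 [ 4.225e-01  1.751e-01 -2.000e-04]
top 205 255 [0.5539 0.2732 0.0755]
```

View pics/side_jig.png

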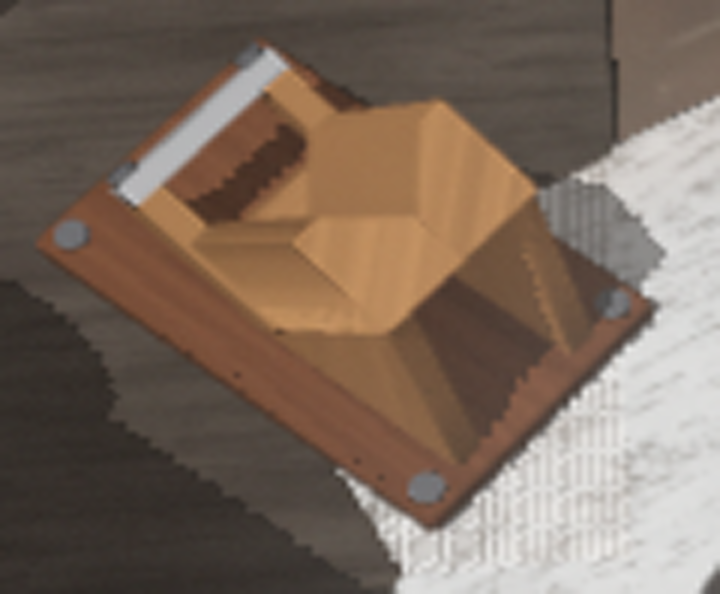

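View pics/top_jig.png

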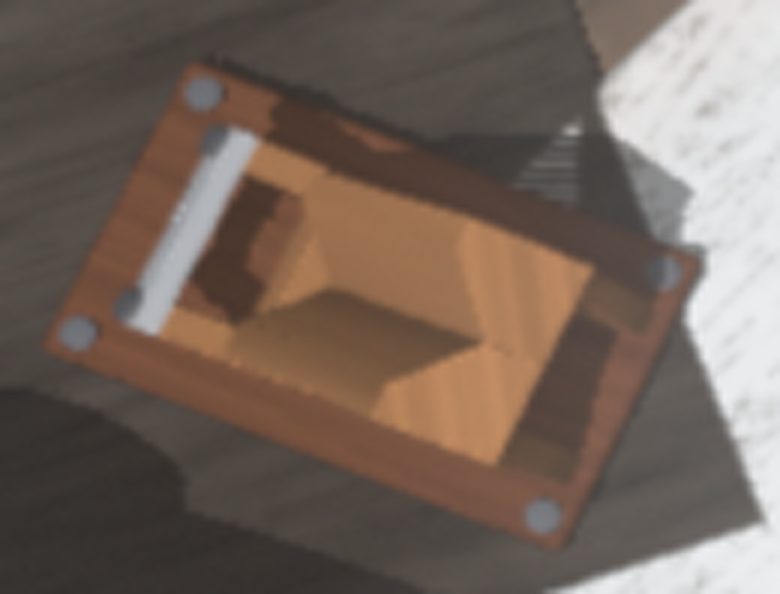

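View pics/top_rack.png

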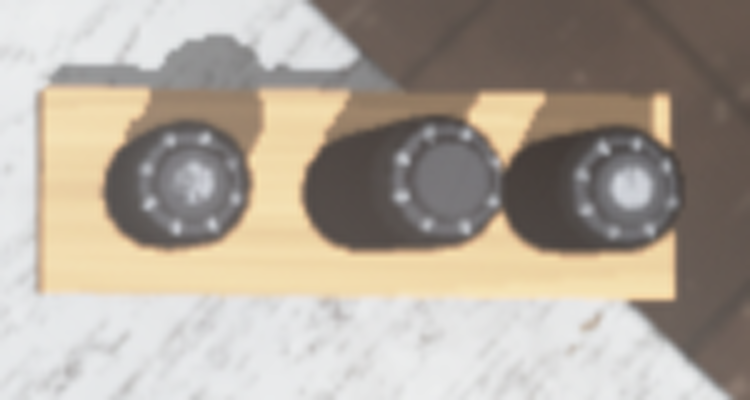

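View pics/side_rack.png

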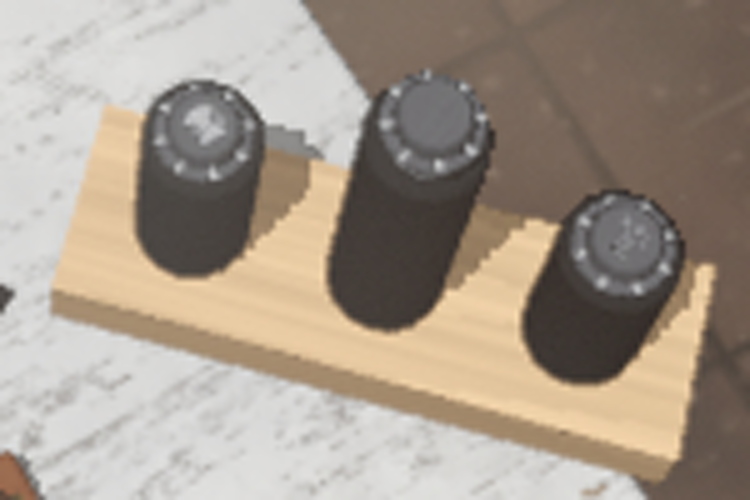

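```bash
python3 - <<'E'
from h import *
for n in P:
    d=np.load(n+'0.npy');W=cloud(n,d)
    dx=np.roll(W,-2,1)-np.roll(W,2,1);dy=np.roll(W,-2,0)-np.roll(W,2,0)
    N=np.cross(dy,dx);N/=np.linalg.norm(N,axis=-1,keepdims=True)
    box={'side':(180,220,120,110),'top':(170,225,130,110)}[n];x,y,w,h=box
    c=((N[y:y+h,x:x+w]+1)*127).clip(0,255); c=np.nan_to_num(c).astype(np.uint8)
    cv2.imwrite(f'pics/{n}_nrm.png',cv2.resize(c,None,fx=6,fy=5.4,interpolation=cv2.INTER_NEAREST))
E
```

```text
(no output)
```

View pics/top_nrm.png

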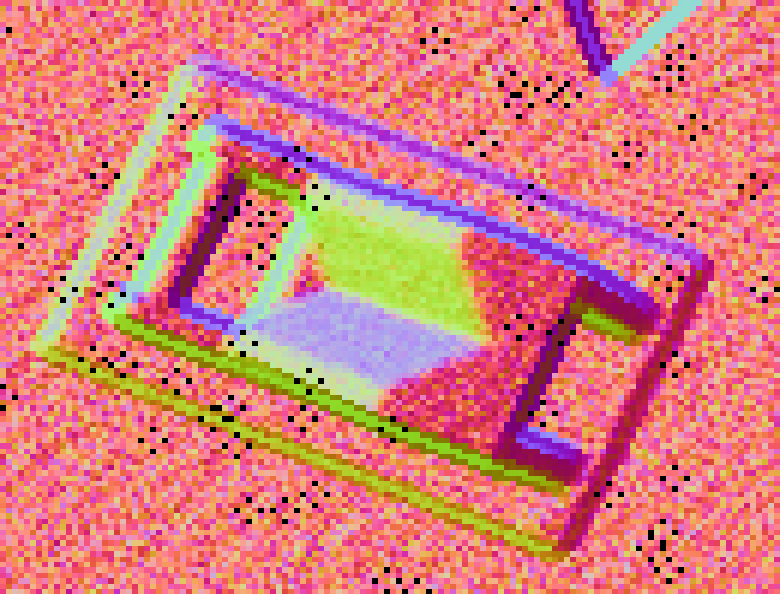

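View pics/side_nrm.png

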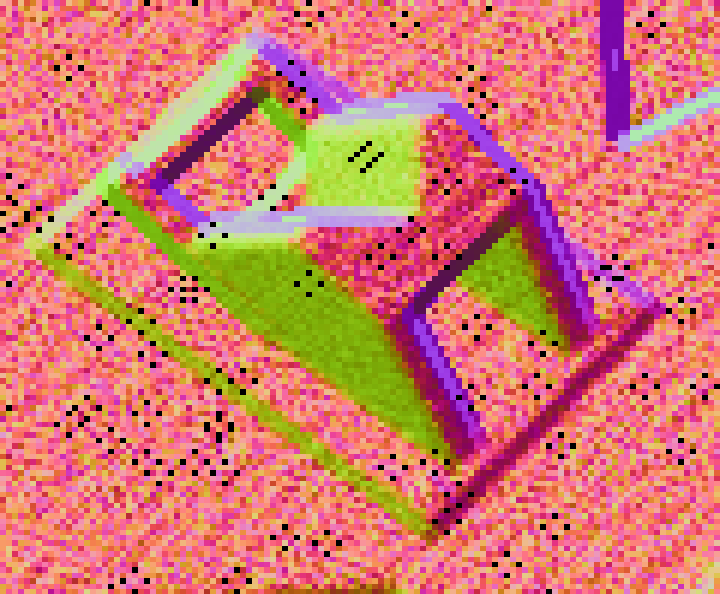

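```bash
cat > jig.py <<'E'
from h import *
from scipy.optimize import least_squares
def sel(n,poly,box):
    W=cloud(n,np.load(n+'0.npy'));m=np.zeros((480,640),np.uint8)
    cv2.fillPoly(m,[np.array([[box[0]+u/6,box[1]+v/5.4] for u,v in poly]).round().astype(int)],1)
    p=W[m>0];return p[~np.isnan(p[:,0])]
T=(170,225);S=(180,220)
A=sel('top',[(335,235),(450,247),(470,320),(350,275)],T)
B=sel('top',[(310,305),(455,345),(385,365),(270,335)],T)
A2=sel('side',[(320,140),(405,130),(405,200),(320,200)],S)
E_=sel('top',[(475,245),(580,265),(540,350),(500,330)],T)
E2=sel('top',[(490,360),(530,365),(500,450),(400,410)],T)
def plane(p):
    for _ in range(3):
        c=p.mean(0);n=np.linalg.svd(p-c)[2][2];n*=np.sign(n[2]);r=(p-c)@n
        p=p[abs(r)<2.5*r.std()]
    return n,c,r.std(),len(p)
if __name__=='__main__':
    for k,p in dict(A=A,B=B,A2=A2,E=E_,E2=E2).items(): print(k,plane(p))
    nA,nB=plane(A)[0],plane(B)[0]; z=np.cross(nA,nB);z*=np.sign(z[2]);z/=np.linalg.norm(z);print(z,np.degrees(np.arccos(z[2])),'yaw',np.degrees(np.arctan2(z[1],z[0])),np.degrees(np.arccos(nA@nB)))
    # constrained fit: yaw, origin (z=.062)
    def fr(yaw):
        h=np.array([np.cos(yaw),np.sin(yaw),0]);t=np.radians(35)
        z=np.sin(t)*h+np.array([0,0,np.cos(t)]);x=-np.cos(t)*h+np.array([0,0,np.sin(t)])
        return np.c_[x,np.cross(z,x),z]
    def res(q,sets):
        F=fr(q[0]);o=np.array([q[1],q[2],.062]);out=[]
        for p,s in sets:
            n=F@np.array([1,s,0])/2**.5
            out.append(((p-o)@n+.022)*1000)
        return np.concatenate(out)
    F=fr(np.arctan2(z[1],z[0]));sA=-np.sign(0) 
    sgn=lambda nn:np.sign(nn@F[:,1])
    for nm,sets in dict(top=[(A,sgn(nA)),(B,sgn(nB))],withside=[(A,sgn(nA)),(B,sgn(nB)),(A2,sgn(nA))]).items():
        r=least_squares(res,[np.arctan2(z[1],z[0]),.5,.2],args=(sets,),loss='soft_l1')
        print(nm,np.degrees(r.x[0]),r.x[1:],[ (np.round(res(r.x,[s]).mean(),2),np.round(res(r.x,[s]).std(),2)) for s in sets])
    F=fr(r.x[0]);o=np.array([*r.x[1:],.062]);print(F)
    # E plane should be at z=.11?
    for p in (E_,E2): print('E local',((p-o)@F).mean(0), ((p-o)@F).std(0))
    for n in P:
        im=cv2.imread(f'pics/{n}0.png')
        def dr(a,b,c):
            q=proj(n,np.array([o+F@a,o+F@b]));q=(q*16).round().astype(int)
            cv2.line(big,*[tuple(int(v) for v in (( (w/16-np.array(O))*6))) for w in q],c,1)
        O={'side':(180,220),'top':(170,225)}[n];big=cv2.resize(im[O[1]:O[1]+100,O[0]:O[0]+125],None,fx=6,fy=6,interpolation=cv2.INTER_CUBIC)
        for xx in(.013,.022):
            for zz in (-.01,0): dr([xx,-.024,zz],[xx,.024,zz],(0,0,255))
        dr([0,0,0],[0,0,.15],(255,0,0)); dr([-.0311,0,0],[-.0311,0,.11],(0,255,0))
        for s in(-1,1): dr([-.008,s*.0231,0],[-.008,s*.0231,.11],(0,255,0))
        cv2.imwrite(f'pics/{n}_ov.png',big)
E
python3 jig.py
```

```text
A (array([-0.43986483,  0.80009966,  0.40787188]), array([0.5167488 , 0.20812204, 0.10848611]), np.float64(0.0005950233902692746), 209)
B (array([0.87304684, 0.27510848, 0.40262208]), array([0.49568243, 0.22233874, 0.10195232]), np.float64(0.0005092569627384652), 204)
A2 (array([-0.46103264,  0.79313456,  0.39797798]), array([0.51922591, 0.21205344, 0.10113124]), np.float64(0.0006904451124415605), 201)
E (array([-0.21994596, -0.55483407,  0.80236084]), array([0.50993151, 0.17103284, 0.13265451]), np.float64(0.001521506983459592), 232)
E2 (array([-0.23504567, -0.55066585,  0.80094985]), array([0.47450882, 0.18323303, 0.13182464]), np.float64(0.0014470955540859887), 196)
[-0.20992879 -0.53319057  0.81953506] 34.9617213044172 yaw -111.49064457773066 89.98224792148494
top -111.54246441871486 [0.52606504 0.2645113 ] [(np.float64(-0.01), np.float64(0.64)), (np.float64(0.0), np.float64(0.52))]
withside -111.68314418833158 [0.52631622 0.26397263] [(np.float64(0.46), np.float64(0.64)), (np.float64(0.0), np.float64(0.53)), (np.float64(-0.51), np.float64(0.74))]
[[ 0.30265489 -0.92924131 -0.21192124]
 [ 0.76118992  0.3694734  -0.53299092]
 [ 0.57357644  0.          0.81915204]]
E local [-0.03513963 -0.01902868  0.11088699] [0.00902633 0.00767253 0.00163126]
E local [-0.03707871  0.01831078  0.11119179] [0.00820135 0.00737182 0.00157529]
```

View pics/top_ov.png

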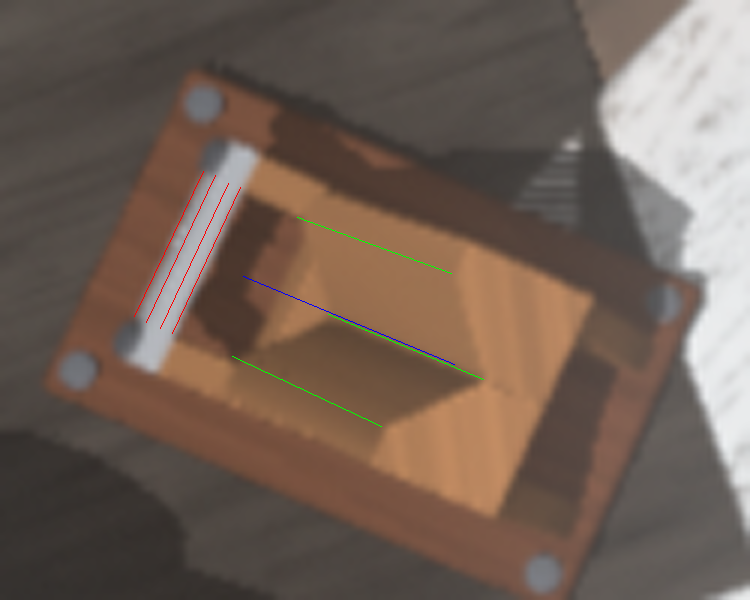

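View pics/side_ov.png

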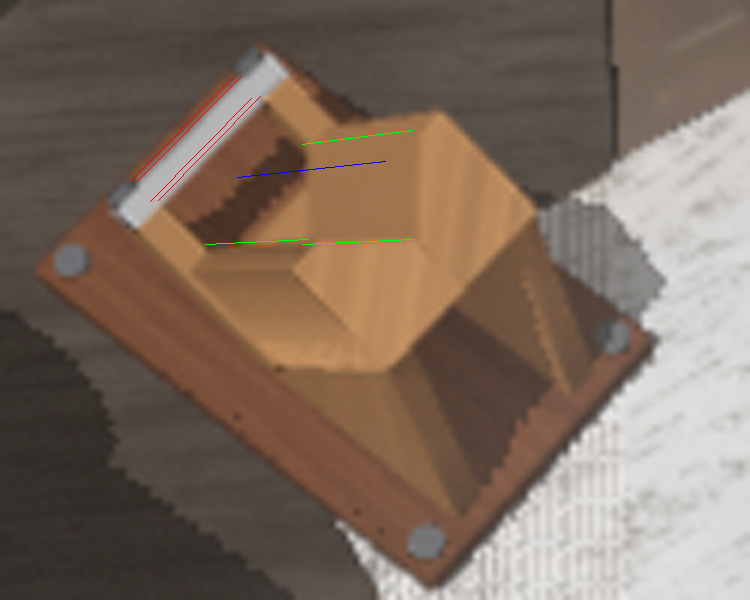

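```bash
python3 - <<'E'
from h import *
import itertools
for n in P:
    W=cloud(n,np.load(n+'0.npy'))
    for nm,(u,v),hh in [('long',{'top':(435,307),'side':(411,303)}[n],.206),('a',{'top':(382,307),'side':(365,305)}[n],.141),('b',{'top':(471,307),'side':(447,328)}[n],.141)]:
        box=np.zeros((480,640),bool);box[v-25:v+25,u-25:u+25]=1
        if nm=='b' and n=='top': box[:, :u-13]=0
        m=box&(abs(W[...,2]-hh)<.004)
        p=W[m]; c,r=cv2.minEnclosingCircle(p[:,:2].astype(np.float32)); print(n,nm,p.shape,np.median(p,0).round(4),p.mean(0).round(4),np.round(c,4),round(r,4))
    # rack top
    m=(abs(W[...,2]-.034)<.003)&(W[...,0]>.38)&(W[...,0]<.56)&(W[...,1]<.03)&(W[...,1]>-.26)
    p=W[m]; r=cv2.minAreaRect((p[:,:2]*1000).astype(np.float32));print(n,'rack',r)
E
```

```text
side long (193, 3) [ 0.4712 -0.1164  0.205 ] [ 0.471  -0.1165  0.2052] [ 0.4716 -0.1163] 0.0138
side a (168, 3) [ 0.4695 -0.0425  0.1404] [ 0.4694 -0.0424  0.1406] [ 0.4695 -0.0426] 0.014
side b (174, 3) [ 0.4724 -0.1899  0.1402] [ 0.4725 -0.1899  0.1402] [ 0.4729 -0.1881] 0.0156
side rack ((471.1744079589844, -116.48700714111328), (78.04891204833984, 236.15701293945312), 1.2366080284118652)
top long (226, 3) [ 0.4705 -0.1158  0.2068] [ 0.4709 -0.1157  0.2066] [ 0.4728 -0.1153] 0.0151
top a (190, 3) [ 0.4697 -0.042   0.1416] [ 0.4694 -0.0423  0.1415] [ 0.4706 -0.043 ] 0.0145
top b (199, 3) [ 0.4723 -0.1896  0.1416] [ 0.4719 -0.1897  0.1415] [ 0.4717 -0.1896] 0.0171
top rack ((470.8195495605469, -116.17192077636719), (75.82718658447266, 236.10003662109375), 1.5842183828353882)
```

Both overlays agree with the jig: in the top view, the keeper bar lies at (190,250) and the V bottom runs (330,315)-(480,378). The fit is good to about 2 mm. Next I'll plan orientations.

```bash
cat > kin.py <<'E'
from h import *
yaw=np.radians(-111.6);t=np.radians(35);hh=np.array([np.cos(yaw),np.sin(yaw),0])
zg=np.sin(t)*hh+np.array([0,0,np.cos(t)]);xg=-np.cos(t)*hh+np.array([0,0,np.sin(t)])
G=np.c_[xg,np.cross(zg,xg),zg]; O=np.array([.5262,.2642,.062])+.001*zg
ROL=np.array([.471,-.116,.034])
def wrist(Rt,q1,p):
    M=(R.from_euler('z',q1)*R.from_euler('y',p)).inv()*R.from_matrix(Rt)
    e=M.as_euler('ZYZ'); # q4,q5,q6+pi/2
    out=[]
    for s in(0,1):
        a=e if not s else np.array([e[0]+np.pi,-e[1],e[2]+np.pi])
        b=a-np.array([0,0,np.pi/2]);b=(b+np.pi)%(2*np.pi)-np.pi
        out.append(b)
    return out
def Rg(phi): # tool z=-zg, tool y at angle phi in groove xy
    y=np.cos(phi)*G[:,0]+np.sin(phi)*G[:,1];z=-G[:,2];return np.c_[np.cross(y,z),y,z]
def Rd(psi): # tool down with tool y at world yaw psi
    y=np.array([np.cos(psi),np.sin(psi),0]);z=np.array([0,0,-1.]);return np.c_[np.cross(y,z),y,z]
def rel(st,Rt,pt):
    R0=R.from_rotvec(st['tcp_rot']);return R0.inv().apply(pt-st['tool_pos'])*1000,np.degrees((R0.inv()*R.from_matrix(Rt)).as_rotvec())
E
python3 - <<'E'
from kin import *
for d in (.15,.25):
  T=O+.138*zg;wc=T+d*zg;q1=np.arctan2(wc[1],wc[0])
  for p in(1.6,1.9):
    for phi in range(-180,180,45):
        print(d,p,phi,[np.degrees(w).round() for w in wrist(Rg(np.radians(phi)),q1,p) if w[1]>0])
print('down', [(psi,[np.degrees(w).round() for w in wrist(Rd(np.radians(psi)),np.arctan2(-.116,.471),1.87) if w[1]>0]) for psi in range(-180,180,45)])
E
```

```text
0.15 1.6 -180 [array([ 30.,  69., 119.])]
0.15 1.6 -135 [array([30., 69., 74.])]
0.15 1.6 -90 [array([30., 69., 29.])]
0.15 1.6 -45 [array([ 30.,  69., -16.])]
0.15 1.6 0 [array([ 30.,  69., -61.])]
0.15 1.6 45 [array([  30.,   69., -106.])]
0.15 1.6 90 [array([  30.,   69., -151.])]
0.15 1.6 135 [array([ 30.,  69., 164.])]
0.15 1.9 -180 [array([ 35.,  55., 108.])]
0.15 1.9 -135 [array([35., 55., 63.])]
0.15 1.9 -90 [array([35., 55., 18.])]
0.15 1.9 -45 [array([ 35.,  55., -27.])]
0.15 1.9 0 [array([ 35.,  55., -72.])]
0.15 1.9 45 [array([  35.,   55., -117.])]
0.15 1.9 90 [array([  35.,   55., -162.])]
0.15 1.9 135 [array([ 35.,  55., 153.])]
0.25 1.6 -180 [array([ 32.,  72., 113.])]
0.25 1.6 -135 [array([32., 72., 68.])]
0.25 1.6 -90 [array([32., 72., 23.])]
0.25 1.6 -45 [array([ 32.,  72., -22.])]
0.25 1.6 0 [array([ 32.,  72., -67.])]
0.25 1.6 45 [array([  32.,   72., -112.])]
0.25 1.6 90 [array([  32.,   72., -157.])]
0.25 1.6 135 [array([ 32.,  72., 158.])]
0.25 1.9 -180 [array([ 36.,  58., 103.])]
0.25 1.9 -135 [array([36., 58., 58.])]
0.25 1.9 -90 [array([36., 58., 13.])]
0.25 1.9 -45 [array([ 36.,  58., -32.])]
0.25 1.9 0 [array([ 36.,  58., -77.])]
0.25 1.9 45 [array([  36.,   58., -122.])]
0.25 1.9 90 [array([  36.,   58., -167.])]
0.25 1.9 135 [array([ 36.,  58., 148.])]
down [(-180, [array([  0.,  73., 166.])]), (-135, [array([  0.,  73., 121.])]), (-90, [array([ 0., 73., 76.])]), (-45, [array([ 0., 73., 31.])]), (0, [array([  0.,  73., -14.])]), (45, [array([  0.,  73., -59.])]), (90, [array([   0.,   73., -104.])]), (135, [array([   0.,   73., -149.])])]
```

```bash
python3 - <<'E'
from kin import *
from workcell import bot
st=bot.read_state()
a=st['tool_pos']
for n in P:
    W=cloud(n,np.load(n+'0.npy')).reshape(-1,3);W=W[~np.isnan(W[:,0])]
    for b in [np.array([.471,-.116,.25])]:
        d=(b-a)[:2];L=np.linalg.norm(d);s=(W[:,:2]-a[:2])@d/L;l=(W[:,0]-a[0])*-d[1]/L+(W[:,1]-a[1])*d[0]/L
        for k in np.arange(0,L+.05,.05):
            m=(abs(s-k)<.05)&(abs(l)<.1)
            print(n,round(k,2),W[m,2].max().round(3) if m.any() else None,end='; ')
    print()
for p in ([.45,.25,.28],[.471,-.116,.25],[.471,-.116,.150]): print(p,[v.round(1) for v in rel(st,Rd(np.radians(30)),np.array(p))])
E
```

```text
side 0.0 0.054; side 0.05 0.032; side 0.1 0.032; side 0.15 0.102; side 0.2 0.102; side 0.25 0.048; side 0.3 0.045; side 0.35 0.093; side 0.4 0.148; side 0.45 0.148; side 0.5 0.14; side 0.55 0.037; side 0.6 0.04; side 0.65 0.145; side 0.7 0.211; side 0.75 0.211; 
top 0.0 0.031; top 0.05 0.031; top 0.1 0.033; top 0.15 0.105; top 0.2 0.105; top 0.25 0.05; top 0.3 0.03; top 0.35 0.095; top 0.4 0.15; top 0.45 0.15; top 0.5 0.143; top 0.55 0.033; top 0.6 0.041; top 0.65 0.148; top 0.7 0.211; top 0.75 0.211; 
[0.45, 0.25, 0.28] [array([-298.2, -254.8,  -49.4]), array([-0.1,  0. , 34.5])]
[0.471, -0.116, 0.25] [array([-475. , -576. ,  -18.8]), array([-0.1,  0. , 34.5])]
[0.471, -0.116, 0.15] [array([-475. , -575.8,   81.2]), array([-0.1,  0. , 34.5])]
```

Request:
arm_command:
  targets: "-298 -255 -49 0 0 34.5 1;-298 -255 -49 0 0 34.5 1;-298 -255 -49 0 0 34.5 1;-298 -255 -49 0 0 34.5 1;-298 -255 -49 0 0 34.5 1;-298 -255 -49 0 0 34.5 1;-298 -255 -49 0 0 34.5 1;-298 -255 -49 0 0 34.5 1;-475 -576 -19 0 0 34.5 1;-475 -576 -19 0 0 34.5 1"
  newtons: 60

```text
time: 0.93
tool_pos: [0.4346, 0.2221, 0.2684]
tcp_rot: [1.571, 2.72, 0.001]
wrist_force: [0.7, -0.5, -0.3]
width: 0.999
```

```bash
cat > go.py <<'E'
from kin import *
from workcell import bot
import sys
st=bot.read_state()
print('t',round(st['time'],2),'pos',st['tool_pos'].round(4),'q',np.degrees(st['q']).round(1),'F',st['wrist_force'].round(1),'w',round(st['width'],3))
E
cat > rd.py <<'E'
from go import *
Rt=Rd(np.radians(float(sys.argv[4])));print([v.round(1) for v in rel(st,Rt,np.array([float(v) for v in sys.argv[1:4]]))])
E
python3 rd.py .471 -.116 .25 30
```

```text
t 0.93 pos [0.4346 0.2221 0.2684] q [ 24.1  -6.8 111.4  -0.   75.4  -5.8] F [ 0.7 -0.5 -0.3] w 0.999
[array([-311.1, -137.3,   18.4]), array([ 0.,  0., -0.])]
```

Request:
arm_command:
  targets: "-311 -137 18 0 0 0 1;-311 -137 18 0 0 0 1;-311 -137 18 0 0 0 1;-311 -137 18 0 0 0 1;-311 -137 18 0 0 0 1;-311 -137 18 0 0 0 1;-311 -137 18 0 0 0 1;-311 -137 18 0 0 0 1;-311 -137 18 0 0 0 1;-311 -137 18 0 0 0 1"

```text
time: 1.77
tool_pos: [0.4703, -0.1163, 0.2495]
tcp_rot: [-1.578, -2.715, 0.001]
wrist_force: [-0.7, 0.4, 0.2]
width: 0.998
```

```bash
python3 rd.py .471 -.116 .150 30;python3 - <<'E'
from workcell import bot
import cv2
p,d=bot.read_camera('top');cv2.imwrite('pics/t1.png',p[150:450,250:600])
E
```

```text
t 1.77 pos [ 0.4703 -0.1163  0.2495] q [-16.8  -6.5 113.1  -0.   73.5 -46.5] F [-0.7  0.4  0.2] w 0.998
[array([-0.2,  0.9, 99.5]), array([-0.1, -0. , -0.3])]
```

View pics/t1.png

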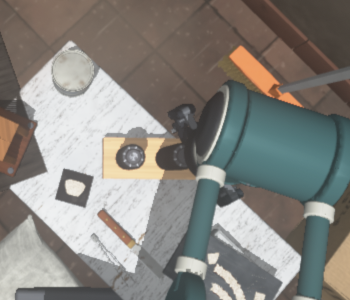

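The gripper straddles the long roller, with fingers at (182,118) and (232,190). I'll descend and grip.

Request:
arm_command:
  targets: "0 0.5 40 0 0 0 1;0 0.5 75 0 0 0 1;0 0.5 99.5 0 0 0 1;0 0.5 99.5 0 0 0 1;0 0.5 99.5 0 0 0 0;0 0.5 99.5 0 0 0 0;0 0.5 99.5 0 0 0 0;0 0.5 99.5 0 0 0 0;0 0.5 99.5 0 0 0 0;0 0.5 99.5 0 0 0 0"
  newtons: 60

```text
time: 2.65
tool_pos: [0.4729, -0.1142, 0.1536]
tcp_rot: [1.569, 2.716, 0.002]
wrist_force: [-1.9, 0.1, 6.5]
width: 0.496
```

Request:
arm_command:
  targets: "0 0 0 0 0 0 0;0 0 0 0 0 0 0"

```text
time: 2.82
tool_pos: [0.4729, -0.1142, 0.1536]
tcp_rot: [1.57, 2.716, 0.002]
wrist_force: [-2.2, 0.1, 6.5]
width: 0.495
```

```bash
python3 go.py
```

```text
t 2.82 pos [ 0.4729 -0.1142  0.1536] q [-16.5  -2.  119.4   0.   62.3 -46.5] F [-2.2  0.1  6.5] w 0.495
```

Request:
arm_command:
  targets: "0 0 -15 0 0 0 0;0 0 -35 0 0 0 0;0 0 -70 0 0 0 0;0 0 -110 0 0 0 0;0 0 -150 0 0 0 0;0 0 -180 0 0 0 0;0 0 -180 0 0 0 0"

```text
time: 3.4
tool_pos: [0.4747, -0.1147, 0.3399]
tcp_rot: [1.565, 2.708, 0.006]
wrist_force: [2.1, -0.8, -1.5]
width: 0.499
```

```bash
cat > rg.py <<'E'
from go import *
# args: phi, x,y,z(of roller origin in groove, mm), L (TCP height in roller frame mm)
phi,x,y,z,L=[float(v) for v in sys.argv[1:6]]
tgt=O+G@(np.array([x,y,z+L])/1000)
print('rel',[v.round(1) for v in rel(st,Rg(np.radians(phi)),tgt)])
Rt=R.from_rotvec(st['tcp_rot']).as_matrix()
l=G.T@(st['tool_pos']-O)*1000
print('now groove xyz',l.round(1)-np.array([0,0,L]),'F groove',(G.T@st['wrist_force']).round(1),'tilt err',np.degrees(np.arccos(-Rt[:,2]@zg)).round(2),'phi',np.degrees(np.arctan2(Rt[:,1]@G[:,1],Rt[:,1]@G[:,0])).round(1))
E
python3 rg.py 10 4 0 150 119.6;python3 - <<'E'
from workcell import bot
import cv2
p,d=bot.read_camera('side');cv2.imwrite('pics/t2.png',p[150:450,200:600])
E
```

```text
t 3.4 pos [ 0.4747 -0.1147  0.3399] q [-16.5  -8.9 105.9   0.   82.2 -46.5] F [ 2.1 -0.8 -1.5] w 0.499
rel [array([208.7, 114.2,  52.9]), array([-34.6,   9.7, -46.6])]
now groove xyz [-144.7  -91.6  320. ] F groove [-0.9 -2.3 -1.2] tilt err 34.92 phi -43.8
```

View pics/t2.png

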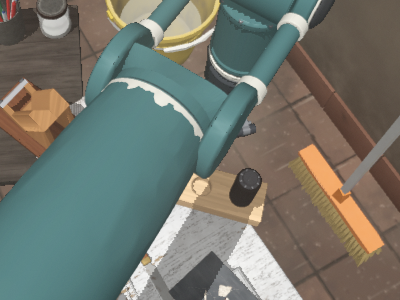

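The middle hole at (202,186) is empty: the roller is out. Carrying it to the jig.

Request:
arm_command:
  targets: "30 16 0 -3 1 -4 0;65 35 0 -9 2.5 -12 0;105 57 5 -14 4 -19 0;140 77 15 -19 5.5 -26 0;175 96 30 -24 7 -33 0;200 110 45 -29 8 -40 0;209 114 53 -33 9 -45 0;209 114 53 -34.6 9.7 -46.6 0;209 114 53 -34.6 9.7 -46.6 0;209 114 53 -34.6 9.7 -46.6 0"

```text
time: 4.28
tool_pos: [0.4631, 0.1236, 0.2731]
tcp_rot: [0.301, 2.853, 0.874]
wrist_force: [0.4, -0.8, -4.5]
width: 0.497
```

```bash
python3 rg.py 10 4 0 60 119.6;python3 - <<'E'
from workcell import bot
import cv2
for n in('side','top'):
    p,d=bot.read_camera(n);cv2.imwrite(f'pics/{n}3.png',p[150:400,100:500])
E
```

```text
t 4.28 pos [0.4631 0.1236 0.2731] q [ -12.6  -15.2  124.4   37.    70.3 -103.3] F [ 0.4 -0.8 -4.5] w 0.497
rel [array([-9.7,  7.9, 80.5]), array([-0. , -1.1, -0.8])]
now groove xyz [ -5.1   6.9 140.7] F groove [-3.1 -0.7 -3.3] tilt err 1.06 phi 9.2
```

View pics/side3.png

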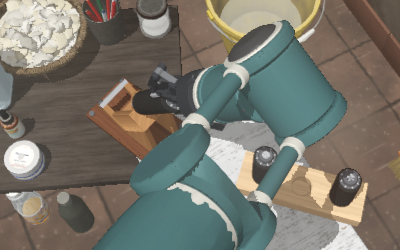

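View pics/top3.png

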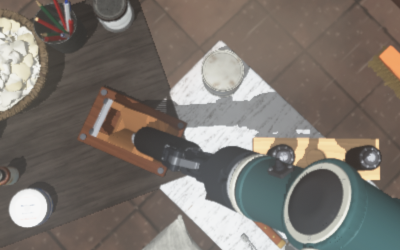

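Roller tilted above the groove, lower end at (140,100) in the side crop. I'll correct laterally, then lower.

Request:
arm_command:
  targets: "-9.5 8 0 0 -1 -1 0;-9.5 8 10 0 -1 -1 0;-9.5 8 40 0 -1 -1 0;-9.5 8 80 0 -1 -1 0;-9.5 8 80 0 -1 -1 0;-9.5 8 80 0 -1 -1 0"

```text
time: 4.88
tool_pos: [0.4899, 0.1734, 0.2149]
tcp_rot: [0.276, 2.835, 0.863]
wrist_force: [0.4, 0.2, -2.8]
width: 0.496
```

```bash
python3 rg.py 10 2 0 26 119.6
```

```text
t 4.88 pos [0.4899 0.1734 0.2149] q [  -5.1  -10.   126.7   39.9   59.1 -103.8] F [ 0.4  0.2 -2.8] w 0.496
rel [array([ 0.7, -5.6, 34.8]), array([-0. , -0.1,  0.5])]
now groove xyz [ 7.6  0.3 60.8] F groove [-1.3 -0.3 -2.5] tilt err 0.07 phi 10.5
```

Request:
arm_command:
  targets: "0 -3 0 0 0 0 0;0 -4 20 0 0 0 0;0 -4 32 0 0 0 0;0 -4 32 0 0 0 0;0 -4 32 0 0 0 0"

```text
time: 5.3
tool_pos: [0.4986, 0.1857, 0.1904]
tcp_rot: [0.277, 2.829, 0.864]
wrist_force: [-1.0, 3.2, -3.7]
width: 0.497
```

```bash
python3 rg.py 10 0 0 20 119.6
```

```text
t 5.3 pos [0.4986 0.1857 0.1904] q [  -3.4   -7.5  127.5   41.6   55.3 -105.2] F [-1.   3.2 -3.7] w 0.497
rel [array([ 4.2, -4.9, 12.2]), array([0.1, 0.3, 0.5])]
now groove xyz [ 5.5 -3.2 32.2] F groove [ 0.1  2.1 -4.5] tilt err 0.29 phi 10.5
```

Request:
arm_command:
  targets: "0 0 0 0 0 0 0;0 0 0 0 0 0 0;0 0 0 0 0 0 0"

```text
time: 5.55
tool_pos: [0.4987, 0.1855, 0.1904]
tcp_rot: [0.278, 2.828, 0.863]
wrist_force: [-1.9, 3.2, 0.0]
width: 0.494
```

```bash
python3 rg.py 10 0 0 20 119.6;python3 - <<'E'
from workcell import bot
import cv2
for n in('side','top'):
    p,d=bot.read_camera(n);cv2.imwrite(f'pics/{n}4.png',cv2.resize(p[200:350,160:360],None,fx=4,fy=4,interpolation=cv2.INTER_CUBIC))
E
```

```text
t 5.55 pos [0.4987 0.1855 0.1904] q [  -3.4   -7.5  127.6   41.6   55.3 -105.2] F [-1.9  3.2  0. ] w 0.494
rel [array([ 4.4, -4.7, 12.4]), array([0.1, 0.3, 0.5])]
now groove xyz [ 5.4 -3.4 32.4] F groove [ 1.9  3.  -1.3] tilt err 0.34 phi 10.5
```

View pics/side4.png

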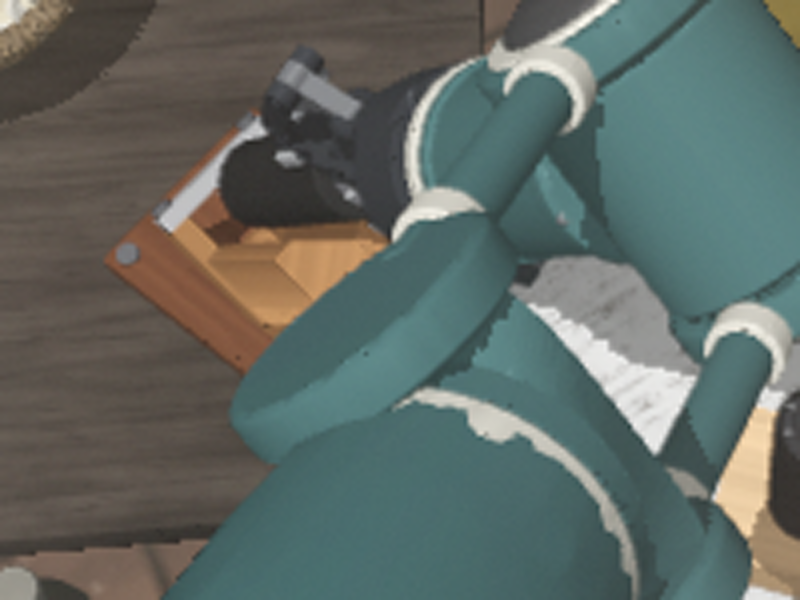

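View pics/top4.png

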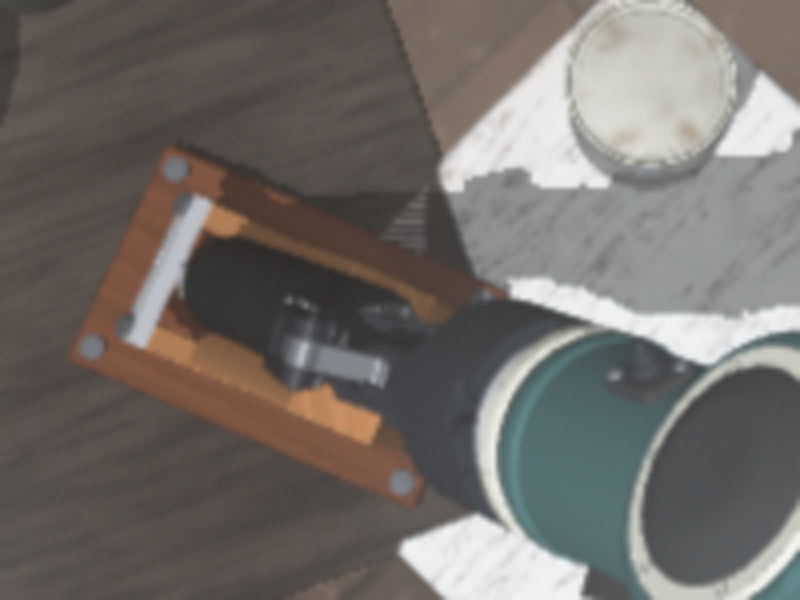

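Request:
arm_command:
  targets: "2 -2 5 0 0 0 0;2 -4 8 0 0 0 0;2 -4 11 0 0 0 0;2 -4 11 0 0 0 0;2 -4 11 0 0 0 0"

```text
time: 6.07
tool_pos: [0.4975, 0.1898, 0.1779]
tcp_rot: [0.277, 2.83, 0.867]
wrist_force: [-2.1, 9.2, 1.3]
width: 0.496
```

```bash
python3 rg.py 10 0 0 20 119.6
```

```text
t 6.07 pos [0.4975 0.1898 0.1779] q [  -2.9   -6.6  128.3   42.4   54.  -106.1] F [-2.1  9.2  1.3] w 0.496
rel [array([ 0.9, -1. ,  0.1]), array([0.2, 0.1, 0.4])]
now groove xyz [ 1.2 -0.7 20.1] F groove [ 7.1  5.4 -3.4] tilt err 0.24 phi 10.4
```

Request:
arm_command:
  targets: "1.5 -1 2 0 0 0 0;1.5 -1 4 0 0 0 0;1.5 -1 4 0 0 0 0;1.5 -1 4 0 0 0 0"

```text
time: 6.4
tool_pos: [0.4981, 0.1906, 0.1763]
tcp_rot: [0.275, 2.827, 0.865]
wrist_force: [-9.6, -0.6, 13.4]
width: 0.495
```

```bash
python3 rg.py 10 0 0 20 119.6
```

```text
t 6.4 pos [0.4981 0.1906 0.1763] q [  -2.7   -6.5  128.4   42.6   53.6 -106.3] F [-9.6 -0.6 13.4] w 0.495
rel [array([ 1.1, -0.8, -1.8]), array([0.2, 0.3, 0.6])]
now groove xyz [ 1.  -0.9 18.2] F groove [ 4.3  8.7 13.3] tilt err 0.36 phi 10.6
```

Request:
arm_command:
  targets: "1 0 0 0 0 7 0;1 0 0 0 0 14 0;1 0 0 0 0 20 0;1 0 0 0 0 20 0"

```text
time: 6.73
tool_pos: [0.498, 0.1902, 0.1763]
tcp_rot: [0.793, 2.82, 0.924]
wrist_force: [-8.3, -3.0, 12.1]
width: 0.495
```

```bash
python3 rg.py -10 0 0 20 119.6
```

```text
t 6.73 pos [0.498  0.1902 0.1763] q [ -2.7  -6.6 128.5  42.6  53.5 -86. ] F [-8.3 -3.  12.1] w 0.495
rel [array([ 0.9, -0.9, -1.6]), array([0.3, 0.4, 0.3])]
now groove xyz [ 0.7 -1.  18.4] F groove [ 2.2  6.6 13.3] tilt err 0.46 phi -9.7
```

Request:
arm_command:
  targets: "1 0 0 0 0 7 0;1 0 0 0 0 14 0;1 0 0 0 0 20 0;1 0 0 0 0 20 0"

```text
time: 7.07
tool_pos: [0.4976, 0.1903, 0.1762]
tcp_rot: [-1.285, -2.669, -0.938]
wrist_force: [-6.8, -3.5, 11.1]
width: 0.495
```

```bash
python3 rg.py -30 0 0 20 119.6
```

```text
t 7.07 pos [0.4976 0.1903 0.1762] q [ -2.7  -6.7 128.6  42.5  53.4 -66. ] F [-6.8 -3.5 11.1] w 0.495
rel [array([ 0.2, -0.8, -1.6]), array([0.4, 0.3, 0.3])]
now groove xyz [ 0.6 -0.6 18.4] F groove [ 1.6  5.  12.4] tilt err 0.52 phi -29.7
```

Request:
arm_command:
  targets: "1 0 0.5 0 0 7 0;1 0 0.5 0 0 14 0;1 0 0.5 0 0 20 0;1 0 0.5 0 0 20 0"

```text
time: 7.4
tool_pos: [0.4977, 0.1905, 0.1762]
tcp_rot: [-1.676, -2.331, -0.886]
wrist_force: [-6.5, -7.3, 10.7]
width: 0.499
```

```bash
python3 rg.py -50 -1 0 20 119.6
```

```text
t 7.4 pos [0.4977 0.1905 0.1762] q [ -2.6  -6.8 128.6  42.5  53.2 -45.9] F [-6.5 -7.3 10.7] w 0.499
rel [array([-1. , -1.6, -1.7]), array([0.5, 0.3, 0.3])]
now groove xyz [ 0.8 -0.6 18.3] F groove [-1.4  3.3 14.1] tilt err 0.61 phi -49.6
```

Request:
arm_command:
  targets: "-1.5 -1.3 0 0.5 0.3 7 0;-1.5 -1.3 0 0.5 0.3 14 0;-1.5 -1.3 0 0.5 0.3 20 0;-1.5 -1.3 0 0.5 0.3 20 0"

```text
time: 7.73
tool_pos: [0.4982, 0.19, 0.1761]
tcp_rot: [-1.988, -1.942, -0.809]
wrist_force: [-1.6, 0.9, 9.9]
width: 0.497
```

```bash
python3 rg.py -70 -1 0 20 119.6
```

```text
t 7.73 pos [0.4982 0.19   0.1761] q [ -2.9  -6.4 128.3  42.7  53.8 -26.3] F [-1.6  0.9  9.9] w 0.497
rel [array([-1. , -1.7, -1.7]), array([ 0.2, -0.3,  0.3])]
now groove xyz [ 0.5 -1.3 18.3] F groove [5.9 1.8 7.9] tilt err 0.34 phi -69.7
```

Seated with light pressure. Continue rolling.

Request:
arm_command:
  targets: "0 0 1.5 0 0 7 0;0 0 1.5 0 0 14 0;0 0 1.5 0 0 20 0;0 0 1.5 0 0 20 0"

```text
time: 8.07
tool_pos: [0.4988, 0.1902, 0.1758]
tcp_rot: [-2.237, -1.53, -0.716]
wrist_force: [-6.4, -6.4, 15.7]
width: 0.496
```

```bash
python3 rg.py -90 -1 0 20 119.6
```

```text
t 8.07 pos [0.4988 0.1902 0.1758] q [ -2.9  -6.3 128.3  42.7  53.7  -6.3] F [-6.4 -6.4 15.7] w 0.496
rel [array([-1.6, -1.8, -2.1]), array([ 0.1, -0.3,  0.4])]
now groove xyz [ 0.6 -1.8 17.9] F groove [ 2.2  3.6 17.7] tilt err 0.32 phi -89.6
```

Request:
arm_command:
  targets: "-1 -1.5 0 0 0 7 0;-1 -1.5 0 0 0 14 0;-1 -1.5 0 0 0 20 0;-1 -1.5 0 0 0 20 0"

```text
time: 8.4
tool_pos: [0.4991, 0.1904, 0.1756]
tcp_rot: [-2.415, -1.09, -0.614]
wrist_force: [4.9, 4.3, 6.9]
width: 0.497
```

```bash
python3 rg.py -110 -1 0 20 119.6
```

```text
t 8.4 pos [0.4991 0.1904 0.1756] q [ -2.9  -6.4 128.4  42.9  53.5  13.6] F [4.9 4.3 6.9] w 0.497
rel [array([-2.3, -1.2, -2.4]), array([ 0.2, -0.5,  0.3])]
now groove xyz [ 0.8 -1.9 17.6] F groove [ 8.7 -3.   2.3] tilt err 0.56 phi -109.7
```

Request:
arm_command:
  targets: "0 0 2 0 0 0 0;0 0 4 0 0 0 0;0 0 4 0 0 0 0"

```text
time: 8.65
tool_pos: [0.5002, 0.1928, 0.1724]
tcp_rot: [-2.413, -1.095, -0.616]
wrist_force: [5.4, 5.3, 7.4]
width: 0.499
```

```bash
python3 rg.py -110 -1 0 20 119.6
```

```text
t 8.65 pos [0.5002 0.1928 0.1724] q [ -2.5  -6.  128.5  43.2  53.   13.2] F [5.4 5.3 7.4] w 0.499
rel [array([-2.6, -1.3, -6.6]), array([ 0.2, -0.5,  0.5])]
now groove xyz [ 1.1 -2.1 13.4] F groove [ 9.9 -3.1  2.1] tilt err 0.58 phi -109.5
```

The push gave 4 mm of travel with no rise in force, so a flat is under the bar. Pushing on.

Request:
arm_command:
  targets: "0 0 3 0 0 0 0;0 0 6 0 0 0 0;0 0 9 0 0 0 0;0 0 11 0 0 0 0;0 0 11 0 0 0 0"

```text
time: 9.07
tool_pos: [0.5027, 0.1989, 0.1635]
tcp_rot: [-2.413, -1.095, -0.616]
wrist_force: [6.4, 7.1, 5.9]
width: 0.494
```

```bash
python3 rg.py -110 -1 0 0 119.6
```

```text
t 9.07 pos [0.5027 0.1989 0.1635] q [ -1.7  -5.  128.7  43.9  51.6  12.8] F [6.4 7.1 5.9] w 0.494
rel [array([-3.1, -1.3,  2.3]), array([ 0.2, -0.6,  0.6])]
now groove xyz [ 1.4 -2.2  2.4] F groove [10.7 -3.3 -0.3] tilt err 0.59 phi -109.4
```

Request:
arm_command:
  targets: "0 0 2 0 0 0 0;0 0 4 0 0 0 0;0 0 6 0 0 0 0;0 0 7 0 0 0 0;0 0 7 0 0 0 0"

```text
time: 9.48
tool_pos: [0.5039, 0.2011, 0.1605]
tcp_rot: [-2.412, -1.101, -0.616]
wrist_force: [-14.7, -17.4, 34.0]
width: 0.495
```

```bash
python3 rg.py -110 -1 0 0 119.6
```

```text
t 9.48 pos [0.5039 0.2011 0.1605] q [ -1.4  -4.6 128.6  44.   51.2  12.5] F [-14.7 -17.4  34. ] w 0.495
rel [array([-3.4, -1.4, -1.6]), array([ 0.2, -0.5,  0.8])]
now groove xyz [ 1.7 -2.5 -1.5] F groove [ 1.8  7.3 40.3] tilt err 0.52 phi -109.2
```

Request:
arm_command:
  targets: "0 0 -4 0 0 0 0;0 0 -4 0 0 0 0;0 0 -4 0 0 0 1;0 0 -4 0 0 0 1;0 0 -4 0 0 0 1;0 0 -4 0 0 0 1;0 0 -4 0 0 0 1;0 0 -4 0 0 0 1"

```text
time: 10.15
tool_pos: [0.4964, 0.2003, 0.155]
tcp_rot: [-2.412, -1.098, -0.596]
wrist_force: [0.2, 0.5, 0.1]
width: 1.001
```

```bash
python3 rg.py -110 0 0 0 119.6;python3 - <<'E'
from workcell import bot
import cv2
for n in('side','top'):
    p,d=bot.read_camera(n);cv2.imwrite(f'pics/{n}5.png',cv2.resize(p[200:350,160:360],None,fx=4,fy=4,interpolation=cv2.INTER_CUBIC))
E
```

```text
t 10.15 pos [0.4964 0.2003 0.155 ] q [ -1.5  -4.6 129.2  43.8  51.5  12.7] F [0.2 0.5 0.1] w 1.001
rel [array([ 5.5,  2.5, -4. ]), array([-0.4,  0.1,  0.4])]
now groove xyz [-4.3  4.2 -4. ] F groove [ 0.5  0.  -0.2] tilt err 0.36 phi -109.6
```

View pics/top5.png

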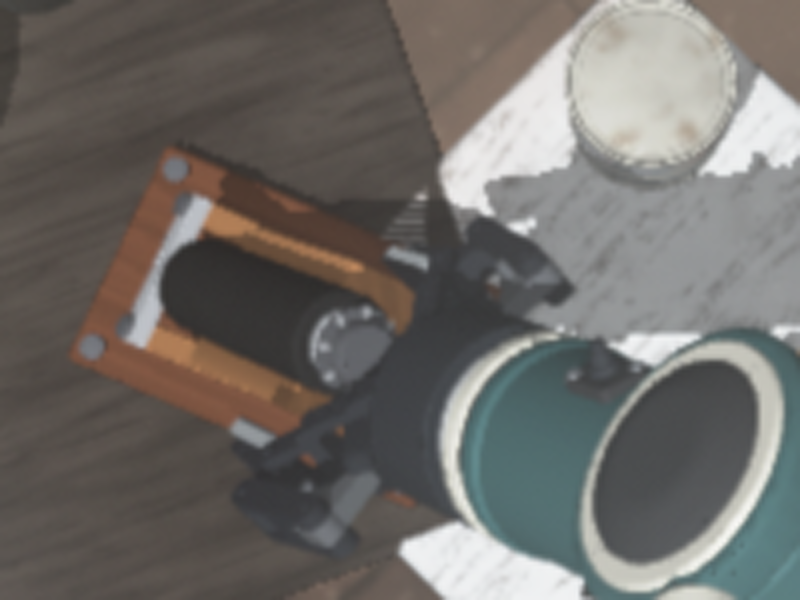

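View pics/side5.png

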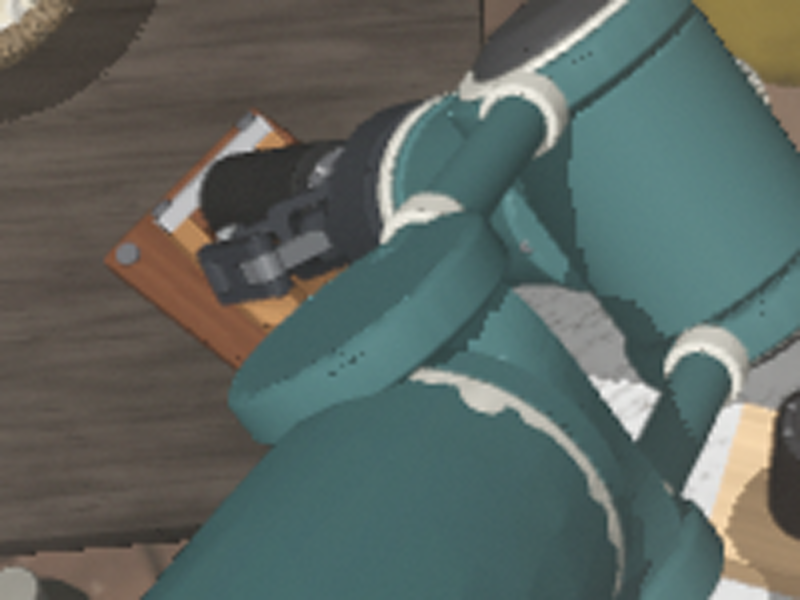

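Roller lies home: its sleeve foot (175,280) in the top view is right at the bar and the cap is at (350,345). Retreat up the axis.

Request:
arm_command:
  targets: "5 2 -10 0 0 0 1;6 1 -40 0 0 0 1;6 1 -80 0 0 0 1;6 1 -100 0 0 0 0.5;6 1 -100 0 0 0 0;6 1 -100 0 0 0 0;6 1 -100 0 0 0 0;6 1 -100 0 0 0 0"

```text
time: 10.92
tool_pos: [0.4796, 0.1502, 0.2391]
tcp_rot: [-2.411, -1.097, -0.594]
wrist_force: [0.2, -0.5, -0.4]
width: 0.3
```

```bash
python3 rg.py -110 0.9 -1.7 67 119.6;python3 - <<'E'
from kin import *
from workcell import bot
for n in('top','side'):
    p,d=bot.read_camera(n);cv2.imwrite(f'pics/{n}6.png',cv2.resize(p[200:350,160:360],None,fx=4,fy=4,interpolation=cv2.INTER_CUBIC))
    W=cloud(n,d); L=(W-O)@G*1000; np.save(f'L_{n}.npy',L)
    m=(np.hypot(L[...,0],L[...,1])<26)&(L[...,2]>5)&(L[...,2]<178)
    print(n,m.sum(),np.histogram(L[m][:,2],bins=np.arange(0,182,6))[0])
    for a,b in((166,178),(156,166),(146,155)):
        k=m&(L[...,2]>a)&(L[...,2]<b); 
        if k.sum()>5: print(a,b,k.sum(),L[k].mean(0).round(1),L[k].min(0).round(1),L[k].max(0).round(1))
E
```

```text
t 10.92 pos [0.4796 0.1502 0.2391] q [ -8.6 -12.2 125.9  38.7  63.9  15.7] F [ 0.2 -0.5 -0.4] w 0.3
rel [array([ 1.3,  3. , 28.1]), array([-0.4,  0.1,  0.4])]
now groove xyz [ 0.7  1.3 95.2] F groove [-0.5 -0.3 -0.1] tilt err 0.46 phi -109.6
top 1533 [  6  35  38  39  31  38  36  37  43  38  44  37  42  44  45  40  44  50
  40  48  48  28  59  38 122  99  24 132 195  13]
166 178 224 [  2.3   0.6 171.4] [-12.  -15.3 166.1] [ 17.3  17.3 175.9]
156 166 140 [  5.5   0.4 163.4] [-18.  -16.9 159.3] [ 18.2  17.5 165.9]
146 155 205 [ 1.190e+01 -1.000e-01  1.499e+02] [ -8.5 -21.1 146.1] [ 23.1  21.3 153.5]
side 802 [  1  23  26  15  25  19  22  23  22  19  23  23  16  24  24  24  22  37
  32  23  26  21  25  26 102  22  29  56  50   2]
166 178 65 [  7.7  -1.3 170.1] [  0.7 -12.8 166.2] [ 13.6  11.7 175.9]
156 166 72 [ 10.3   0.5 162.4] [ -2.5 -17.7 158.8] [ 17.5  16.7 165.6]
146 155 101 [ 12.3   4.4 148.8] [ -3.3 -21.6 146.1] [ 21.4  21.5 153. ]
```

View pics/top6.png

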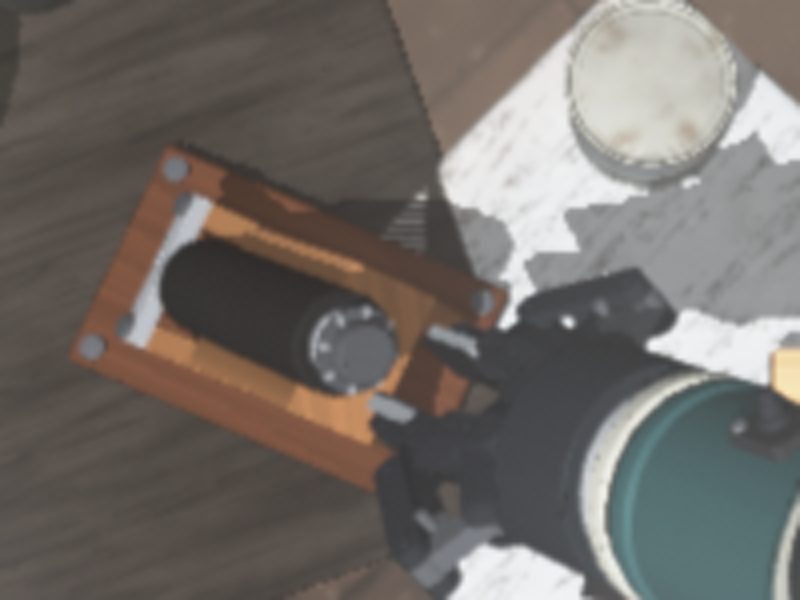

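Top view: sleeve home with its top at z≈150, raised cap at (355,350), fingers part closed clear of it. Finish shutting, centre, and push.

Request:
arm_command:
  targets: "1.2 2.4 0 0 0 0 0;1.2 2.4 0 0 0 0 0;1.2 2.4 10 0 0 0 0;1.2 2.4 25 0 0 0 0;1.2 2.4 35 0 0 0 0;1.2 2.4 35 0 0 0 0"

```text
time: 11.52
tool_pos: [0.4887, 0.1689, 0.2093]
tcp_rot: [-2.41, -1.097, -0.591]
wrist_force: [-0.7, -0.1, -0.1]
width: -0.001
```

```bash
python3 rg.py -110 0.5 -1 50 119.6
```

```text
t 11.52 pos [0.4887 0.1689 0.2093] q [ -5.9  -9.4 126.9  40.1  59.5  15.1] F [-0.7 -0.1 -0.1] w -0.001
rel [array([0.2, 0.8, 8.8]), array([-0.6,  0.2,  0.4])]
now groove xyz [ 0.6 -0.2 58.8] F groove [-0.3  0.6  0.2] tilt err 0.59 phi -109.6
```

Request:
arm_command:
  targets: "0 0.8 4 -0.6 0 0 0;0 0.8 8 -0.6 0 0 0;0 0.8 11 -0.6 0 0 0;0 0.8 14 -0.6 0 0 0;0 0.8 14 -0.6 0 0 0"

```text
time: 11.93
tool_pos: [0.4949, 0.1747, 0.2021]
tcp_rot: [-2.42, -1.099, -0.608]
wrist_force: [-1.5, -1.9, 3.7]
width: 0.0
```

```bash
python3 rg.py -110 0.5 -1 40 119.6
```

```text
t 11.93 pos [0.4949 0.1747 0.2021] q [ -4.7  -8.8 127.2  40.5  57.2  15.2] F [-1.5 -1.9  3.7] w 0.0
rel [array([-3. , -2. ,  8.5]), array([ 0.4, -0.1,  0.5])]
now groove xyz [ 2.7 -3.8 48.5] F groove [0.2 0.7 4.3] tilt err 0.37 phi -109.5
```

Request:
arm_command:
  targets: "-2.5 -1.5 -2 0 0 0 0;-2.5 -1.5 -2 0 0 0 0;-2.5 -1.5 2 0 0 0 0;-2.5 -1.5 5 0 0 0 0;-2.5 -1.5 5 0 0 0 0"

```text
time: 12.35
tool_pos: [0.493, 0.1767, 0.1964]
tcp_rot: [-2.42, -1.098, -0.607]
wrist_force: [-1.4, -3.1, 5.9]
width: -0.0
```

```bash
python3 rg.py -110 0.5 -1 40 119.6
```

```text
t 12.35 pos [0.493  0.1767 0.1964] q [ -4.5  -8.6 127.7  40.8  56.6  14.9] F [-1.4 -3.1  5.9] w -0.0
rel [array([-0.1, -0.4,  3.1]), array([ 0.3, -0. ,  0.5])]
now groove xyz [ 0.5 -1.4 43.1] F groove [0.6 0.2 6.8] tilt err 0.34 phi -109.5
```

Request:
arm_command:
  targets: "0 0 2 0 0 0 0;0 0 4 0 0 0 0;0 0 6 0 0 0 0;0 0 6 0 0 0 0"

```text
time: 12.68
tool_pos: [0.4971, 0.1787, 0.1963]
tcp_rot: [-2.42, -1.102, -0.616]
wrist_force: [-12.8, -18.4, 28.7]
width: -0.001
```

```bash
python3 rg.py -110 0.5 -1 40 119.6
```

```text
t 12.68 pos [0.4971 0.1787 0.1963] q [ -4.1  -8.4 127.5  41.   56.   14.7] F [-12.8 -18.4  28.7] w -0.001
rel [array([-3.7, -2.4,  1.1]), array([ 0.6, -0.3,  0.8])]
now groove xyz [ 3.2 -4.4 41.2] F groove [-1.4  5.1 36. ] tilt err 0.66 phi -109.2
```

Firm stop at 160.8 mm with 36 N. Back off and look.

Request:
arm_command:
  targets: "0 0 -10 0 0 0 0;0 0 -40 0 0 0 0;0 0 -80 0 0 0 0;0 0 -120 0 0 0 0;0 0 -160 0 0 0 0;0 0 -160 0 0 0 0;0 0 -160 0 0 0 0"

```text
time: 13.27
tool_pos: [0.4605, 0.0939, 0.3243]
tcp_rot: [-2.423, -1.097, -0.612]
wrist_force: [0.4, 0.4, -0.5]
width: -0.003
```

```bash
python3 - <<'E'
from kin import *
from workcell import bot
st=bot.read_state();print(st['time'],st['tool_pos'])
for n in('top','side'):
    p,d=bot.read_camera(n);cv2.imwrite(f'pics/{n}7.png',cv2.resize(p[200:350,160:360],None,fx=4,fy=4,interpolation=cv2.INTER_CUBIC))
    W=cloud(n,d); L=(W-O)@G*1000
    m=(np.hypot(L[...,0],L[...,1])<26)&(L[...,2]>5)&(L[...,2]<178)
    print(n,m.sum(),np.histogram(L[m][:,2],bins=np.arange(130,182,2))[0])
    k=m&(np.hypot(L[...,0],L[...,1])<9)&(L[...,2]>140);print(k.sum(),np.median(L[k],0).round(1),L[k].std(0).round(1))
    k=m&(L[...,2]>20)&(L[...,2]<100)
    A=np.c_[2*L[k][:,:2],np.ones(k.sum())];c=np.linalg.lstsq(A,(L[k][:,:2]**2).sum(1),rcond=None)[0];print('axis',c[:2])
E
```

```text
13.2667 [0.46050185 0.09388499 0.32426442]
top 1496 [14 12 14 11 14 18 21 19 31 72 74 73 55 15 27 88 75 13  0  0  0  0  0  0
  0]
90 [  0.3  -0.4 162.2] [4.5 4.4 1.3]
axis [-1.62644881 -0.10829206]
side 1025 [11  9 11  6  9  7 13 24 60 62 68 46 32 25 66 60 23  7  0  1  0  0  0  0
  0]
83 [ 3.000e-01 -1.000e-01  1.603e+02] [4.6 4.4 2. ]
axis [-0.51934118 -0.53153399]
```

View pics/top7.png

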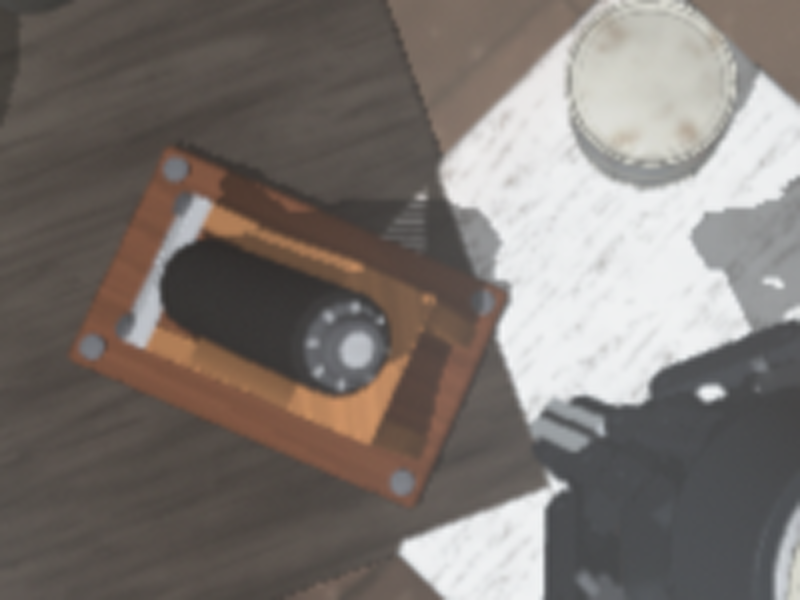

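View pics/side7.png

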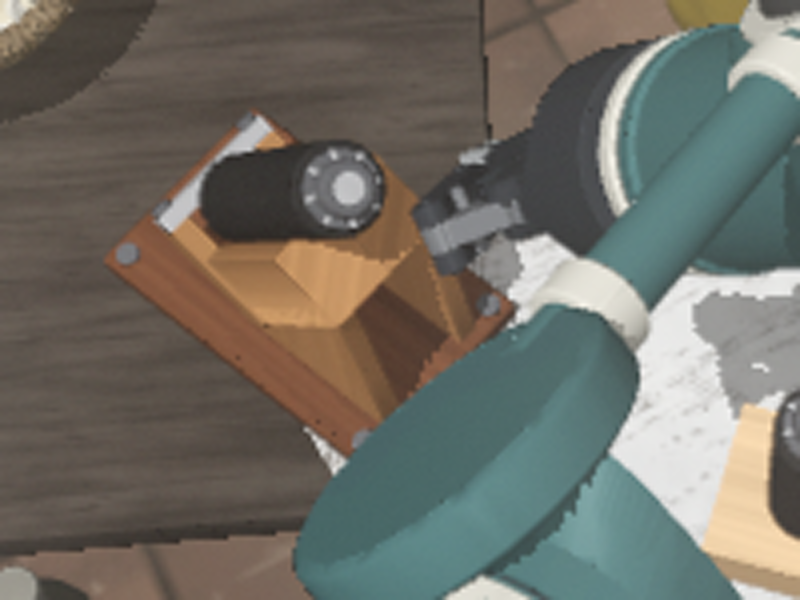

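Both views show the cap tight: its top is at z≈162 mm, and the bright axle end shows at (357,350) as on the finished rollers. The sleeve is home at the bar and the tin has not moved. Quick full check, then hand in.

```bash
python3 - <<'E'
from kin import *
from workcell import bot
p,d=bot.read_camera('top');cv2.imwrite('pics/fin.png',p);W=cloud('top',d);W0=cloud('top',np.load('top0.npy'))
for nm,(u,v) in dict(a=(382,307),b=(470,307),tin=(323,215),jar=(211,152)).items():
    print(nm,np.nanmedian(W[v-4:v+5,u-4:u+5].reshape(-1,3),0).round(4),np.nanmedian(W0[v-4:v+5,u-4:u+5].reshape(-1,3),0).round(4))
E
```

```text
a [ 0.4683 -0.0365  0.1437] [ 0.4684 -0.0402  0.142 ]
b [ 0.4726 -0.1887  0.1424] [ 0.4726 -0.1887  0.1422]
tin [0.6325 0.063  0.0834] [0.6327 0.063  0.0836]
jar [0.743  0.272  0.0861] [0.7429 0.2721 0.0866]
```

View pics/fin.png

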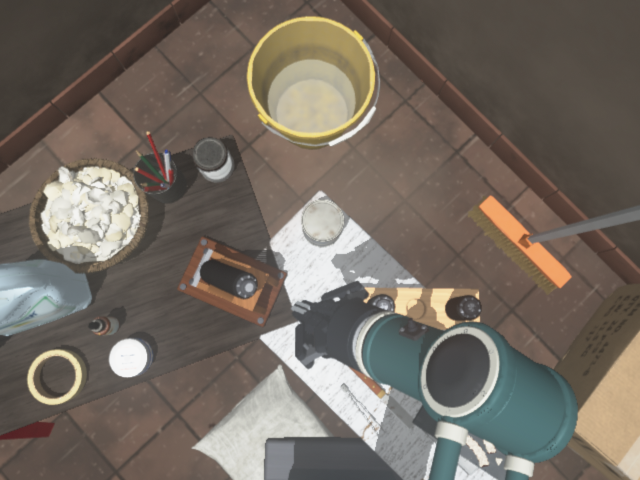

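The roller lies in the jig at (230,278). The short rollers (short_a is partly behind the gripper), the tin and the jar are in place, and the gripper is clear of everything.

```bash
python3 -c "
from workcell import bot
print(bot.finish_job(),bot.read_state()['time'])"
```

```text
the job is handed in; nothing more can be done
the job is handed in; nothing more can be done
```

The long roller is home in the jig with its cap pushed tight, and the job was handed in after about 13 s of the 67 s allowed.

**What I did:** I gripped the long roller, carried it to the V-groove and rested its foot on the keeper bar. Rolling it about 120° in 20° steps, I felt the push force drop. It then slid about 20 mm under the bar to a firm stop, reading about 40 N. I let go, then pushed the cap down the axle with the shut fingers until it stopped firmly at 36 N, and backed off.

**Last checks:**
- **Roller:** the sleeve sits at the bar, and its top was at about 150 mm along the groove when I let go.
- **Cap:** its top reads 162.2 mm (top camera) and 160.3 mm (side camera) against 162 mm when home. They differ by 2 mm, within the calibration error.
- **Other objects:** short_b, the tin and the jar read the same as at the start. short_a was partly hidden by the gripper in the final picture, so its reading (3.7 mm off) is not clean. I saw it only in the rack.

**Less certain:**
- The cap moved at only about 7 N measured, less than the stated 13 N, but the hard stop and both pictures agree it is home.
- The 40 N reading at the groove stop, taken through the held roller, is right at the 40 N limit for arm or gripper-body contact. I don't know whether it counts.

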